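Start and run on a wing nut over a housing on the assembly line

ROBOT

A 7-joint arm with a two-finger parallel gripper is mounted at the origin on the work surface. World frame = base frame: x ahead of the robot, y to its left, z up, the work surface at z = 0. Lengths are in m, angles in rad, forces in N, time in s.
With the tool pointing down it reaches from about 0.4 to 0.9 m from the base axis. Payload 5.6 kg.
Tool frame: the origin (TCP) lies between the finger pads; the fingertips stand 19 mm ahead of it and the grasp point (between the pads) is the TCP; z points along the fingers, y is the direction in which the jaws open and shut (so a half turn about z gives the same grasp; the last joint's range is limited). The gripper opens to 92 mm and grips with 3 to 60 N. Pads are 20 mm wide; open, the fingers measure 128 mm over their backs; the gripper's body (75 mm by 189 mm) begins 69 mm behind the grasp point.
Start: joints at [-1.278, 0.468, -0.012, 1.603, 0.006, 1.071, -0.056], TCP at [0.214, 0.614, 0.234] pointing down, gripper open.
Joint ranges: [-2.53, 2.53], [-0.31, 2.02], [-1.57, 1.55], [0.28, 2.44], [-1.29, 4.43], [0.15, 1.84], [-2.92, 2.92]. Speed limits (rad/s): [2.57, 2.57, 3.14, 3.14, 3.14, 3.14, 3.14].

INTERFACE

Orientations are given as a 3x3 rotation matrix whose columns are the frame's x, y, z axes.
In Python, from workcell import ctrl gives the robot as it stands.
- The arm moves only by the tool send_rows, never from a script. Its argument "motion" is a list of rows, each an object of numbers: "wx", "wy", "wz": the turn, a rotation vector about the world's x, y, z in rad; "dx", "dy", "dz": the shift along the world's x, y, z in m; "hand": the closure, from -1 (fully open) to 1 (shut). In form: [{"wx": .., "wy": .., "wz": .., "dx": .., "dy": .., "dz": .., "hand": ..}, ...]. A call has 1 to 5 rows; each row is the pose to reach, as a shift and turn from the pose measured when the call began; what a row does not reach only later rows make up. A row lasts 1/8 s, in which the tool goes at most 62.5 mm and 10.7 degrees, less where a joint would pass 70% of its speed; a pose out of reach is approached as far as the arm can. A call with a gripper value outside its range is refused whole. The fingers move at their own pace and stop on an object; "newtons" is the grip in N (left out, the last holds). Time passes only in rows, so rows that repeat a pose let the fingers close. It gives the time, the measured TCP pose, the force and the opening at its end, in the units of the state.
- ctrl.sense(): the state, without advancing time (a new reading comes with each control period).
- ctrl.read_camera(name): name is "side" or "top" or "wrist"; returns the picture (384x512x3 uint8, red, green, blue); there is no depth.
- ctrl.camera_model(name): a dict with "K" (3x3 intrinsics, pixels), "origin" and "attitude" of the camera in the world; the wrist camera has in their place "hand_eye" (4x4, takes a point from camera to tool coordinates, whose origin is the TCP and whose axes are the flange's). Camera axes: x right, y down, z forward; pixel columns grow to the right and rows downward; lengths in m; the calibration is good to about 2 mm. The wrist camera is an equidistant fisheye: a pixel r from the principal point sees the ray r / f radians off the axis. A picture is of the moment at which its call begins: read the wrist's pose just before it. camera_model takes no time and is no camera call.
- ctrl.close_job(): hands the job in, once; it reports no verdict.
The state is a dict: "time": time; "joint_positions": joint angles; "joint_velocities": joint speeds; "joint_torque": joint torques, N m; "ee_pos": TCP position; "ee_rot": TCP orientation; "wrist_force": force on the tool from outside, world axes, zero at the start; "ft_torque": the same for the moment, N m; "grip_width": finger opening in m.
Only numpy, scipy, OpenCV 4.12 (cv2) and the standard library are available. Lean on these libraries where they do the work, as an engineer would, in place of code of your own. Each camera call takes 0.05 s, during which the arm holds its last target. There are 200 camera calls.

TASK

On the assembly bench a white housing sits in its nest with a wing nut standing loose on top of the thread. Turn the wing nut back (counter-clockwise from above) until its thread start drops, then turn it forward (clockwise) until it is fully home on the housing, and let go. Leave the star knob of the other nest as it is.

Things in the scene. Friction and masses are not known exactly. Their poses are not given: they have to be found in the camera images.
- wing_nut_bar (a point): On the axis of the steel wing nut, mid-height of its wings: two round wings 30 mm high on one flat bar, 70 long (x), 12 thick (y), its middle from 15 below to 9 above here; below it a hub 36 wide, 16 high, with 44 flange. Grip across the bar from above, turn about the vertical; it cannot shift. 0.17 kg. At the thread start it falls 9 mm by its own weight; a tight grip holds it up: open or follow.
- wing_nut (a joint): Turn of the wing nut, rad, growing clockwise from above (forward). 0: stop at the back end. Starts at 0.9 to 1.3, on top of the thread. Turned back, it starts to drop at 0.55 and is wholly free to drop below 0.36. Then forward: from 0.6 it winds down 5 mm per rad, easily, and is home at 1.5 (stop at 1.65). Turned forward undropped it only slides round on top to the stop.
- seat (a point): Seat under the wing nut, on its axis, 56 mm above the bench, on top of the white housing (150 x 126 mm, top 112 x 104) on an aluminium plate 170 x 150 x 12 mm; fixed. z is up, x along the plate's long side. The wing nut's point is 44 mm above it at the start, 35.5 mm after the drop, 31 mm when home.
- star_knob (a joint): Turn in rad of the black six-lobed star knob (58 mm wide, top 90 mm above the bench) on the other, similar nest 0.3 to 0.4 m to the side. Already tight, reads 0; not part of the job. It turns if pushed hard.

How it is judged:
By the outcome, as a careful person would: the job done as asked, in the order asked, and still so for the second after the job is handed in, with the robot touching nothing.
It also fails if it takes over 38 s, if anything falls off the work surface, if the arm or the gripper's body presses on something with over 40 N, if the wrist force passes 120 N, or if a joint passes its speed limit or range.

## Working session

There is one attempt and no reset: what is moved stays moved. The work goes in short steps, Python scripts to look and compute and a tool call to move; the robot and the scene stay as the last step left them, time stands still between calls to the robot, and variables do not carry over. Pictures are saved under pics/ and viewed, about 8 in all and at most 12, crops included, and the job is handed in when it is done.

Besides the shell and the picture viewer there is one more tool, called after ">>>" by a JSON object that holds its "name" and its "arguments", one argument or row to a line. send_rows: Moves the arm, as the interface text tells. Its arguments: {"type":"object","properties":{"motion":{"type":"array","items":{"type":"object","properties":{"wx":{"type":"number"},"wy":{"type":"number"},"wz":{"type":"number"},"dx":{"type":"number"},"dy":{"type":"number"},"dz":{"type":"number"},"hand":{"type":"number"}}}},"newtons":{"type":"number"}},"required":["motion"]}

```bash
mkdir -p pics; ls
python3 - <<'E'
from workcell import ctrl
import cv2, numpy as np
s=ctrl.sense(); print(s['time'],s['ee_pos'],s['ee_rot'],s['grip_width'])
for n in('top','side'):
    m=ctrl.camera_model(n); print(n,m)
a=[ctrl.read_camera(n) for n in('top','side')]
for n,i in zip(('top','side'),a): np.save(f'pics/{n}0.npy',i)
print(ctrl.camera_model('wrist'))
cv2.imwrite('pics/a.png',cv2.cvtColor(np.vstack(a),cv2.COLOR_RGB2BGR)[:, :])
cv2.imwrite('pics/top0.png',a[0][...,::-1]);cv2.imwrite('pics/side0.png',a[1][...,::-1])
E
```

```text
pics
0.0 [0.21411173 0.61316158 0.23264273] [[-9.44114530e-01  3.29617301e-01 -4.33777883e-04]
 [ 3.29617555e-01  9.44113044e-01 -1.68152127e-03]
 [-1.44723145e-04 -1.73052947e-03 -9.99998492e-01]] 0.09183274089304305
top {'K': array([[496.09612386,   0.        , 251.31954825],
       [  0.        , 496.09612386, 195.30912712],
       [  0.        ,   0.        ,   1.        ]]), 'origin': array([ 0.39727257, -0.00500716,  0.90871204]), 'attitude': array([[-0.00547276, -0.98635687,  0.16453019],
       [-0.99995671,  0.00415979, -0.00832361],
       [ 0.00752564, -0.16456862, -0.98633693]])}
side {'K': array([[388.45987066,   0.        , 249.86392415],
       [  0.        , 388.45987066, 194.68916583],
       [  0.        ,   0.        ,   1.        ]]), 'origin': array([ 0.20133969, -0.35231001,  0.68741361]), 'attitude': array([[ 0.71219001, -0.55557612,  0.42909272],
       [-0.70171932, -0.54656594,  0.4570073 ],
       [-0.01937488, -0.62657869, -0.7791173 ]])}
{'K': array([[297.31863964,   0.        , 254.41444422],
       [  0.        , 297.31863964, 192.86112592],
       [  0.        ,   0.        ,   1.        ]]), 'hand_eye': array([[ 2.95912433e-04, -9.70639612e-01, -2.40538263e-01,
         6.70152256e-02],
       [ 9.99999831e-01,  4.07660553e-04, -4.14815907e-04,
         6.97518509e-04],
       [ 5.00694712e-04, -2.40538099e-01,  9.70639569e-01,
        -1.51568526e-01],
       [ 0.00000000e+00,  0.00000000e+00,  0.00000000e+00,
         1.00000000e+00]])}
```

View pics/top0.png

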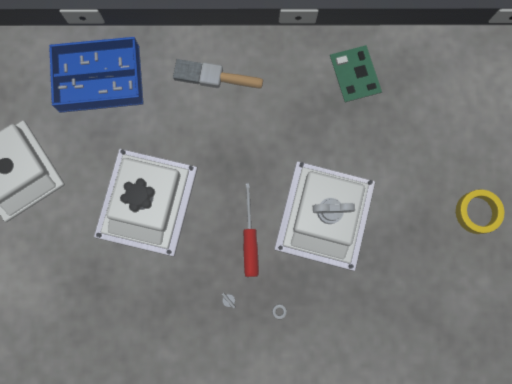

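View pics/side0.png

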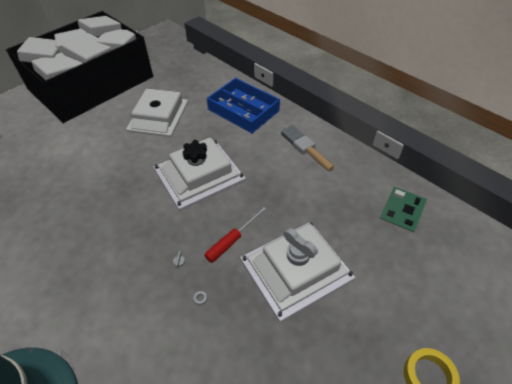

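Top view: the wing nut is at about (333,209), with its bar running from (314,209) to (354,208). The plate corners are (303,165), (372,182), (353,267) and (279,247). The star knob is at (138,195). The side view shows the nut at about (299,246).

```bash
cat > h.py <<'E'
import numpy as np, cv2
from workcell import ctrl
def plane(n,uv,z):
    m=ctrl.camera_model(n); uv=np.atleast_2d(uv)
    d=np.c_[uv,np.ones(len(uv))]@np.linalg.inv(m['K']).T@m['attitude'].T
    return m['origin']+d*((z-m['origin'][2])/d[:,2])[:,None]
E
python3 - <<'E'
from h import *
c=plane('top',[(303,165),(372,182),(353,267),(279,247)],.012); print(c.round(3),c.mean(0),np.linalg.norm(c-np.roll(c,-1,0),axis=1))
e=c[0]+c[1]-c[2]-c[3]; print('plate x deg',np.degrees(np.arctan2(e[1],e[0])))
p=plane('top',[(314,209),(354,208)],.113); print(p,p.mean(0),np.linalg.norm(p[0]-p[1]),np.degrees(np.arctan2(*(p[0]-p[1])[1::-1])))
print(plane('side',[(302,243)],.113), plane('top',[(138,195)],.09))
for n,(x,y) in(('top',(275,150)),('side',(235,205))):
    i=np.load(f'pics/{n}0.npy')[y:y+130,x:x+130,::-1]
    cv2.imwrite(f'pics/c_{n}.png',cv2.resize(i,None,fx=4,fy=4,interpolation=cv2.INTER_CUBIC))
E
```

```text
[[ 0.603 -0.109  0.012]
 [ 0.571 -0.235  0.012]
 [ 0.416 -0.194  0.012]
 [ 0.452 -0.062  0.012]] [ 0.51055479 -0.14999045  0.012     ] [0.13075758 0.16035017 0.13707043 0.15822832]
plate x deg -16.019025472163783
[[ 0.50708725 -0.11316014  0.113     ]
 [ 0.50843611 -0.1781389   0.113     ]] [ 0.50776168 -0.14564952  0.113     ] 0.06499275620235012 91.1892008637045
[[ 0.5057607  -0.15528814  0.113     ]] [[0.53516319 0.1773774  0.09      ]]
```

View pics/c_top.png

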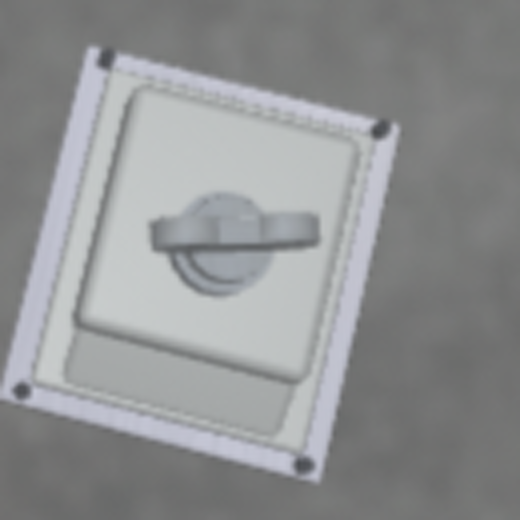

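The two views agree to about 1 cm: bar centre near (0.51, -0.147), bar heading about 92°. I'll move above it.

>>> {"name": "send_rows", "arguments": {
  "motion": [
    {"dx": 0.03, "dy": -0.053, "wz": -0.12, "hand": -1},
    {"dx": 0.06, "dy": -0.106, "wz": -0.24, "hand": -1},
    {"dx": 0.09, "dy": -0.159, "wz": -0.36, "hand": -1},
    {"dx": 0.12, "dy": -0.212, "wz": -0.48, "hand": -1},
    {"dx": 0.15, "dy": -0.265, "wz": -0.6, "hand": -1}
  ],
  "newtons": 40
}}

```text
invalid input at $.motion[0]: expected keys wx, wy, wz, dx, dy, dz, hand
```

>>> {"name": "send_rows", "arguments": {
  "motion": [
    {"dx": 0.025, "dy": -0.055, "wz": -0.12, "hand": -1},
    {"dx": 0.05, "dy": -0.11, "wz": -0.24, "hand": -1},
    {"dx": 0.075, "dy": -0.165, "wz": -0.36, "hand": -1},
    {"dx": 0.1, "dy": -0.22, "wz": -0.48, "hand": -1},
    {"dx": 0.12, "dy": -0.275, "wz": -0.6, "hand": -1}
  ]
}}

```text
invalid input at $.motion[0]: expected keys wx, wy, wz, dx, dy, dz, hand
```

>>> {"name": "send_rows", "arguments": {
  "motion": [
    {"wx": 0, "wy": 0, "dz": 0, "dx": 0.03, "dy": -0.053, "wz": -0.12, "hand": -1},
    {"wx": 0, "wy": 0, "dz": 0, "dx": 0.06, "dy": -0.106, "wz": -0.24, "hand": -1},
    {"wx": 0, "wy": 0, "dz": 0, "dx": 0.09, "dy": -0.159, "wz": -0.36, "hand": -1},
    {"wx": 0, "wy": 0, "dz": 0, "dx": 0.12, "dy": -0.212, "wz": -0.48, "hand": -1},
    {"wx": 0, "wy": 0, "dz": 0, "dx": 0.15, "dy": -0.265, "wz": -0.6, "hand": -1}
  ],
  "newtons": 40
}}

```text
time: 0.72
ee_pos: [0.3647, 0.3462, 0.2326]
ee_rot: [[-0.59, 0.807, -0.001], [0.807, 0.59, -0.001], [-0.0, -0.002, -1.0]]
wrist_force: [2.1, -0.3, 0.0]
grip_width: 0.0917
```

>>> {"name": "send_rows", "arguments": {
  "motion": [
    {"wx": 0, "wy": 0, "dz": 0, "dx": 0.025, "dy": -0.055, "wz": -0.12, "hand": -1},
    {"wx": 0, "wy": 0, "dz": 0, "dx": 0.05, "dy": -0.11, "wz": -0.24, "hand": -1},
    {"wx": 0, "wy": 0, "dz": 0, "dx": 0.075, "dy": -0.165, "wz": -0.36, "hand": -1},
    {"wx": 0, "wy": 0, "dz": 0, "dx": 0.1, "dy": -0.22, "wz": -0.48, "hand": -1},
    {"wx": 0, "wy": 0, "dz": 0, "dx": 0.12, "dy": -0.275, "wz": -0.6, "hand": -1}
  ]
}}

```text
time: 1.35
ee_pos: [0.4852, 0.0694, 0.2327]
ee_rot: [[-0.027, 1.0, -0.001], [1.0, 0.027, 0.0], [0.0, -0.001, -1.0]]
wrist_force: [0.5, 0.5, 0.3]
grip_width: 0.0919
```

>>> {"name": "send_rows", "arguments": {
  "motion": [
    {"wx": 0, "wy": 0, "dz": 0, "dx": 0.006, "dy": -0.055, "wz": 0, "hand": -1},
    {"wx": 0, "wy": 0, "dz": 0, "dx": 0.012, "dy": -0.11, "wz": 0, "hand": -1},
    {"wx": 0, "wy": 0, "dz": 0, "dx": 0.02, "dy": -0.165, "wz": 0, "hand": -1},
    {"wx": 0, "wy": 0, "dz": 0, "dx": 0.025, "dy": -0.216, "wz": 0, "hand": -1},
    {"wx": 0, "wy": 0, "dz": 0, "dx": 0.025, "dy": -0.216, "wz": 0, "hand": -1}
  ]
}}

```text
time: 1.98
ee_pos: [0.5095, -0.1512, 0.2326]
ee_rot: [[-0.019, 1.0, -0.002], [1.0, 0.019, -0.002], [-0.002, -0.002, -1.0]]
wrist_force: [0.4, 0.2, 0.5]
grip_width: 0.092
```

```bash
cat >> h.py <<'E'
def wrist(name):
    s=ctrl.sense(); i=ctrl.read_camera('wrist'); cv2.imwrite(f'pics/{name}.png',i[...,::-1])
    np.savez(f'pics/{name}.npz',i=i,p=s['ee_pos'],R=s['ee_rot']); return s
def wray(name,uv,z):
    d=np.load(f'pics/{name}.npz'); m=ctrl.camera_model('wrist'); K=m['K'];H=m['hand_eye']
    q=(np.atleast_2d(uv)-K[:2,2])/K[0,0]; t=np.linalg.norm(q,axis=1,keepdims=True)
    v=np.c_[np.sin(t)*q/t,np.cos(t)]@H[:3,:3].T@d['R'].T
    o=d['p']+d['R']@H[:3,3]
    return o+v*((z-o[2])/v[:,2])[:,None]
E
python3 -c "
from h import *
s=wrist('w1');print(s['ee_pos'],s['joint_positions'],s['wrist_force'])"
```

```text
[ 0.50949295 -0.15119437  0.23261485] [-0.27797506  0.29172642  0.60516515  1.925112   -0.19477497  0.98408132
  0.43553336] [0.37629528 0.20214321 0.48508231]
```

View pics/w1.png

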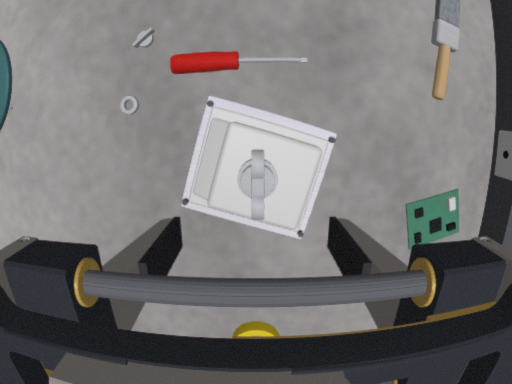

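The wrist view shows the bar nearly vertical in the picture, from (258,150) to (257.5,220), about 12 px wide, with the hub around (257,180).

```bash
python3 -c "
from h import *
p=wray('w1',[(258,150),(257.5,220)],.105);print(p,p.mean(0),np.linalg.norm(p[0]-p[1]))
c=wray('w1',[(210,102),(333,137),(301,234),(185,202)],.012);print(c,c.mean(0))
im=np.load('pics/w1.npz')['i'][135:235,205:310,::-1]
cv2.imwrite('pics/w1c.png',cv2.resize(im,None,fx=5,fy=5,interpolation=cv2.INTER_CUBIC))"
```

```text
[[ 0.51230235 -0.11135766  0.105     ]
 [ 0.5133635  -0.18065124  0.105     ]] [ 0.51283292 -0.14600445  0.105     ] 0.06930170745292076
[[ 0.45262586 -0.0608542   0.012     ]
 [ 0.60883844 -0.1007965   0.012     ]
 [ 0.57444275 -0.23241045  0.012     ]
 [ 0.41844325 -0.19048291  0.012     ]] [ 0.51358758 -0.14613602  0.012     ]
```

View pics/w1c.png

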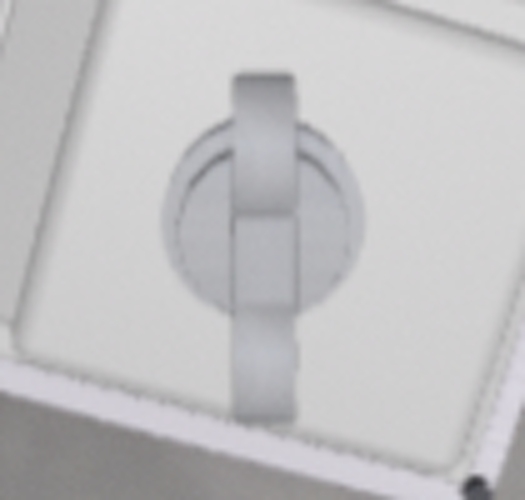

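Both wrist measurements agree (bar centre 0.5128, -0.146; plate centre 0.5136, -0.1461; bar length 69 mm against 70), so I descend. The tips stay above the hub top at 0.085.

>>> {"name": "send_rows", "arguments": {
  "motion": [
    {"wx": 0, "wy": 0, "wz": 0, "dx": 0.004, "dy": 0.005, "dz": -0.045, "hand": -1},
    {"wx": 0, "wy": 0, "wz": 0, "dx": 0.004, "dy": 0.005, "dz": -0.09, "hand": -1},
    {"wx": 0, "wy": 0, "wz": 0, "dx": 0.004, "dy": 0.005, "dz": -0.115, "hand": -1},
    {"wx": 0, "wy": 0, "wz": 0, "dx": 0.004, "dy": 0.005, "dz": -0.125, "hand": -1},
    {"wx": 0, "wy": 0, "wz": 0, "dx": 0.004, "dy": 0.005, "dz": -0.125, "hand": -1}
  ],
  "newtons": 12
}}

```text
time: 2.65
ee_pos: [0.5137, -0.1423, 0.1072]
ee_rot: [[-0.024, 1.0, -0.003], [1.0, 0.024, 0.0], [0.0, -0.003, -1.0]]
wrist_force: [0.6, -0.3, 0.2]
grip_width: 0.0922
```

>>> {"name": "send_rows", "arguments": {
  "motion": [
    {"wx": 0, "wy": 0, "wz": 0, "dx": 0, "dy": 0, "dz": 0, "hand": 1},
    {"wx": 0, "wy": 0, "wz": 0, "dx": 0, "dy": 0, "dz": 0, "hand": 1},
    {"wx": 0, "wy": 0, "wz": 0, "dx": 0, "dy": 0, "dz": 0, "hand": 1},
    {"wx": 0, "wy": 0, "wz": 0, "dx": 0, "dy": 0, "dz": 0, "hand": 1},
    {"wx": 0, "wy": 0, "wz": 0, "dx": 0, "dy": 0, "dz": 0, "hand": 1}
  ],
  "newtons": 12
}}

```text
time: 3.28
ee_pos: [0.5137, -0.1423, 0.1073]
ee_rot: [[-0.024, 1.0, -0.003], [1.0, 0.024, 0.0], [0.0, -0.003, -1.0]]
wrist_force: [0.3, -0.2, -0.2]
grip_width: 0.0437
```

```bash
cat >> h.py <<'E'
def st():
    s=ctrl.sense(); print(round(s['time'],2),s['ee_pos'].round(4),'yaw',np.arctan2(s['ee_rot'][1,1],s['ee_rot'][0,1]).round(3),'F',s['wrist_force'].round(1),'T',s['ft_torque'].round(2),s['grip_width'].round(4),'j7',s['joint_positions'][6].round(2))
E
python3 -c "
from h import *
st()"
```

```text
Traceback (most recent call last):
  File "h.py", line 17, in st
    s=ctrl.sense(); print(round(s['time'],2),s['ee_pos'].round(4),'yaw',np.arctan2(s['ee_rot'][1,1],s['ee_rot'][0,1]).round(3),'F',s['wrist_force'].round(1),'T',s['ft_torque'].round(2),s['grip_width'].round(4),'j7',s['joint_positions'][6].round(2))
                                                                                                                                                                                         ^^^^^^^^^^^^^^^^^^^^^
AttributeError: 'float' object has no attribute 'round'
```

>>> {"name": "send_rows", "arguments": {
  "motion": [
    {"wx": 0, "wy": 0, "wz": 0, "dx": -0.0005, "dy": -0.0035, "dz": 0, "hand": 1},
    {"wx": 0, "wy": 0, "wz": 0, "dx": -0.0005, "dy": -0.0035, "dz": 0, "hand": 1},
    {"wx": 0, "wy": 0, "wz": 0, "dx": -0.0005, "dy": -0.0035, "dz": 0, "hand": 1},
    {"wx": 0, "wy": 0, "wz": 0, "dx": -0.0005, "dy": -0.0035, "dz": 0, "hand": 1},
    {"wx": 0, "wy": 0, "wz": 0, "dx": -0.0005, "dy": -0.0035, "dz": 0, "hand": 1}
  ]
}}

```text
time: 3.9
ee_pos: [0.5123, -0.1459, 0.1071]
ee_rot: [[-0.024, 1.0, -0.004], [1.0, 0.024, 0.0], [0.0, -0.004, -1.0]]
wrist_force: [-3.5, -0.4, 1.7]
grip_width: 0.0119
```

```bash
sed -i "s/s\['grip_width'\].round(4)/round(float(s['grip_width']),4)/" h.py
python3 -c "
from h import *
st()"
```

```text
3.9 [ 0.5123 -0.1459  0.1071] yaw 0.024 F [-3.5 -0.4  1.7] T [-0.21  0.85 -0.  ] 0.0119 j7 0.56
```

Gripped at 11.9 mm with only small forces. I start turning back (counter-clockwise, +wz).

>>> {"name": "send_rows", "arguments": {
  "motion": [
    {"wx": 0, "wy": 0, "wz": 0.12, "dx": 0, "dy": 0, "dz": 0, "hand": 1},
    {"wx": 0, "wy": 0, "wz": 0.24, "dx": 0, "dy": 0, "dz": 0, "hand": 1},
    {"wx": 0, "wy": 0, "wz": 0.36, "dx": 0, "dy": 0, "dz": 0, "hand": 1},
    {"wx": 0, "wy": 0, "wz": 0.48, "dx": 0, "dy": 0, "dz": 0, "hand": 1},
    {"wx": 0, "wy": 0, "wz": 0.6, "dx": 0, "dy": 0, "dz": 0, "hand": 1}
  ]
}}

```text
time: 4.53
ee_pos: [0.512, -0.1459, 0.1071]
ee_rot: [[-0.587, 0.809, -0.004], [0.809, 0.587, -0.002], [0.001, -0.005, -1.0]]
wrist_force: [-2.9, -0.1, 1.4]
grip_width: 0.0122
```

```bash
python3 -c "
from h import *
st()"
```

```text
4.53 [ 0.512  -0.1459  0.1071] yaw 0.628 F [-2.9 -0.1  1.4] T [-0.1   0.63 -0.03] 0.0122 j7 1.06
```

>>> {"name": "send_rows", "arguments": {
  "motion": [
    {"wx": 0, "wy": 0, "wz": 0.08, "dx": 0, "dy": 0, "dz": 0, "hand": 1},
    {"wx": 0, "wy": 0, "wz": 0.16, "dx": 0, "dy": 0, "dz": 0, "hand": 1},
    {"wx": 0, "wy": 0, "wz": 0.22, "dx": 0, "dy": 0, "dz": 0, "hand": 1},
    {"wx": 0, "wy": 0, "wz": 0.22, "dx": 0, "dy": 0, "dz": 0, "hand": 1}
  ]
}}

```text
time: 5.03
ee_pos: [0.5119, -0.1459, 0.107]
ee_rot: [[-0.749, 0.662, -0.004], [0.662, 0.749, -0.003], [0.001, -0.005, -1.0]]
wrist_force: [-1.6, 0.8, -1.3]
grip_width: 0.0119
```

```bash
python3 -c "
from h import *
st()"
```

```text
5.03 [ 0.5119 -0.1459  0.107 ] yaw 0.847 F [-1.6  0.8 -1.3] T [-0.09  0.21 -0.01] 0.0119 j7 1.24
```

>>> {"name": "send_rows", "arguments": {
  "motion": [
    {"wx": 0, "wy": 0, "wz": 0.05, "dx": 0, "dy": 0, "dz": 0, "hand": 1},
    {"wx": 0, "wy": 0, "wz": 0.05, "dx": 0, "dy": 0, "dz": 0, "hand": 1}
  ]
}}

```text
time: 5.28
ee_pos: [0.5119, -0.1459, 0.1068]
ee_rot: [[-0.78, 0.625, -0.004], [0.625, 0.78, -0.003], [0.001, -0.005, -1.0]]
wrist_force: [-1.4, -0.3, -2.2]
grip_width: 0.0117
```

```bash
python3 -c "
from h import *
st()"
```

```text
5.28 [ 0.5119 -0.1459  0.1068] yaw 0.895 F [-1.4 -0.3 -2.2] T [-0.07  0.22 -0.01] 0.0117 j7 1.28
```

Fz has shifted by about -3.6 N, so the grip is now carrying the nut's weight over the drop zone. I go a little further back, watching the torque for the stop.

>>> {"name": "send_rows", "arguments": {
  "motion": [
    {"wx": 0, "wy": 0, "wz": 0.05, "dx": 0, "dy": 0, "dz": 0, "hand": 1},
    {"wx": 0, "wy": 0, "wz": 0.05, "dx": 0, "dy": 0, "dz": 0, "hand": 1}
  ]
}}

```text
time: 5.52
ee_pos: [0.5119, -0.146, 0.1067]
ee_rot: [[-0.81, 0.587, -0.004], [0.587, 0.81, -0.003], [0.001, -0.005, -1.0]]
wrist_force: [-0.7, -0.8, -1.9]
grip_width: 0.0116
```

```bash
python3 -c "
from h import *
st()"
```

```text
5.53 [ 0.5119 -0.146   0.1067] yaw 0.944 F [-0.7 -0.8 -1.9] T [-0.15  0.18  0.01] 0.0116 j7 1.32
```

>>> {"name": "send_rows", "arguments": {
  "motion": [
    {"wx": 0, "wy": 0, "wz": 0.05, "dx": 0, "dy": 0, "dz": 0, "hand": 1},
    {"wx": 0, "wy": 0, "wz": 0.05, "dx": 0, "dy": 0, "dz": 0, "hand": 1}
  ]
}}

```text
time: 5.78
ee_pos: [0.5119, -0.146, 0.1066]
ee_rot: [[-0.837, 0.547, -0.004], [0.547, 0.837, -0.003], [0.001, -0.005, -1.0]]
wrist_force: [-0.9, -1.0, -1.5]
grip_width: 0.0118
```

```bash
python3 -c "
from h import *
st()"
```

```text
5.78 [ 0.5119 -0.146   0.1066] yaw 0.992 F [-0.9 -1.  -1.5] T [-0.04  0.24  0.01] 0.0118 j7 1.37
```

Turned 0.97 rad, with no stop torque and the weight hanging in the grip. I open to let it drop, then check.

>>> {"name": "send_rows", "arguments": {
  "motion": [
    {"wx": 0, "wy": 0, "wz": 0, "dx": 0, "dy": 0, "dz": 0, "hand": 0.3},
    {"wx": 0, "wy": 0, "wz": 0, "dx": 0, "dy": 0, "dz": 0, "hand": 0.3},
    {"wx": 0, "wy": 0, "wz": 0, "dx": 0, "dy": 0, "dz": 0, "hand": 0.3},
    {"wx": 0, "wy": 0, "wz": 0, "dx": 0, "dy": 0, "dz": 0, "hand": 0.3}
  ]
}}

```text
time: 6.28
ee_pos: [0.512, -0.1459, 0.1067]
ee_rot: [[-0.837, 0.547, -0.003], [0.547, 0.837, -0.003], [0.001, -0.005, -1.0]]
wrist_force: [0.1, 0.4, -0.9]
grip_width: 0.0322
```

```bash
python3 -c "
from h import *
st(); wrist('w2'); i=np.load('pics/w2.npz')['i'][100:300,130:380,::-1]
j=ctrl.read_camera('side')[180:310,220:382,::-1]
a=cv2.resize(i,(750,600)); cv2.imwrite('pics/w2c.png',cv2.resize(i,None,fx=3,fy=3,interpolation=cv2.INTER_CUBIC)); cv2.imwrite('pics/s2c.png',cv2.resize(j,None,fx=4,fy=4,interpolation=cv2.INTER_CUBIC))"
```

```text
6.28 [ 0.512  -0.1459  0.1067] yaw 0.992 F [ 0.1  0.4 -0.9] T [-0.02  0.02  0.01] 0.0322 j7 1.37
```

View pics/s2c.png

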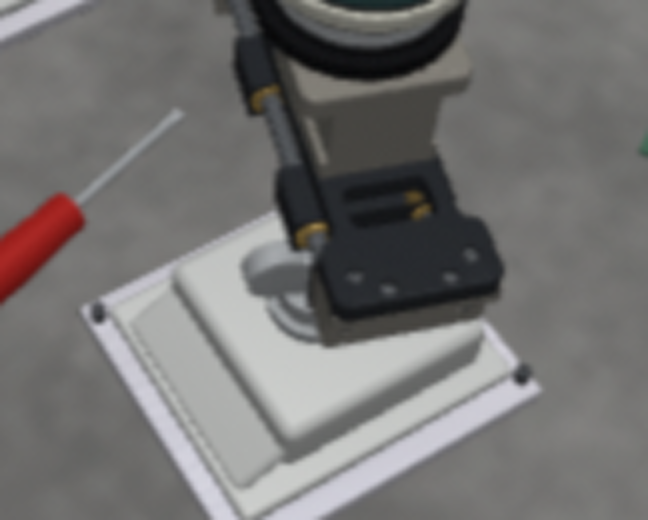

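View pics/w2c.png

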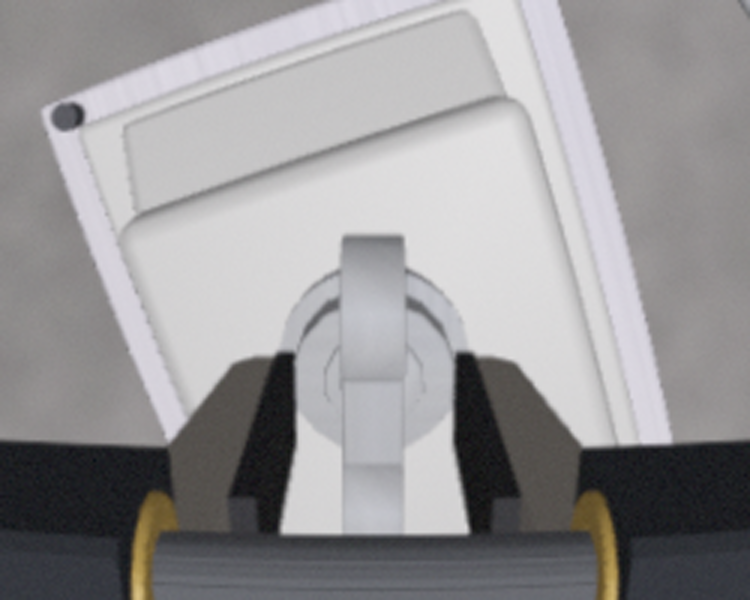

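Both views show the bar free between the open fingers. In the wrist view the near wing tip is at about (254.5,178.5) full-frame. I work out its height from the known 35 mm tip radius.

```bash
python3 -c "
from h import *
ax=np.array([.5128,-.1460])
for z in (.085,.09,.095,.1,.105,.11):
    t=wray('w2',[(254.5,179)],z)[0]; e=wray('w2',[(244.2,182),(265,182)],z)
    r=np.linalg.norm(wray('w1',[(258,150)],z)[0,:2]-ax)
    print(z,'tip r',np.linalg.norm(t[:2]-ax).round(4),'width',np.linalg.norm(e[0]-e[1]).round(4),'w1',r.round(4))
"
```

```text
0.085 tip r 0.0334 width 0.0124 w1 0.0321
0.09 tip r 0.0344 width 0.012 w1 0.0326
0.095 tip r 0.0354 width 0.0117 w1 0.0331
0.1 tip r 0.0364 width 0.0113 w1 0.0336
0.105 tip r 0.0374 width 0.011 w1 0.0341
0.11 tip r 0.0384 width 0.0106 w1 0.0346
```

Both tests put the tip height at about 92 mm (expected 91.5 after the drop, 100 before), so the nut has dropped. I regrip 8 mm lower.

>>> {"name": "send_rows", "arguments": {
  "motion": [
    {"wx": 0, "wy": 0, "wz": 0, "dx": 0, "dy": 0, "dz": -0.004, "hand": 0.3},
    {"wx": 0, "wy": 0, "wz": 0, "dx": 0, "dy": 0, "dz": -0.008, "hand": 0.6},
    {"wx": 0, "wy": 0, "wz": 0, "dx": 0, "dy": 0, "dz": -0.008, "hand": 1},
    {"wx": 0, "wy": 0, "wz": 0, "dx": 0, "dy": 0, "dz": -0.008, "hand": 1},
    {"wx": 0, "wy": 0, "wz": 0, "dx": 0, "dy": 0, "dz": -0.008, "hand": 1}
  ],
  "newtons": 12
}}

```text
time: 7.0
ee_pos: [0.5117, -0.1459, 0.0985]
ee_rot: [[-0.837, 0.547, -0.004], [0.547, 0.837, -0.003], [0.002, -0.005, -1.0]]
wrist_force: [-0.3, -0.1, -2.0]
grip_width: 0.0117
```

>>> {"name": "send_rows", "arguments": {
  "motion": [
    {"wx": 0, "wy": 0, "wz": -0.12, "dx": 0, "dy": 0, "dz": 0, "hand": 1},
    {"wx": 0, "wy": 0, "wz": -0.24, "dx": 0, "dy": 0, "dz": 0, "hand": 1},
    {"wx": 0, "wy": 0, "wz": -0.36, "dx": 0, "dy": 0, "dz": 0, "hand": 1},
    {"wx": 0, "wy": 0, "wz": -0.48, "dx": 0, "dy": 0, "dz": -0.0003, "hand": 1},
    {"wx": 0, "wy": 0, "wz": -0.6, "dx": 0, "dy": 0, "dz": -0.0009, "hand": 1}
  ]
}}

```text
time: 7.62
ee_pos: [0.512, -0.1458, 0.0977]
ee_rot: [[-0.378, 0.926, -0.005], [0.926, 0.378, -0.0], [0.002, -0.004, -1.0]]
wrist_force: [0.2, 0.9, -1.4]
grip_width: 0.0119
```

```bash
python3 -c "
from h import *
st()"
```

```text
7.62 [ 0.512  -0.1458  0.0977] yaw 0.388 F [ 0.2  0.9 -1.4] T [ 0.04 -0.13  0.02] 0.0119 j7 0.87
```

>>> {"name": "send_rows", "arguments": {
  "motion": [
    {"wx": 0, "wy": 0, "wz": -0.1, "dx": 0, "dy": 0, "dz": -0.0005, "hand": 1},
    {"wx": 0, "wy": 0, "wz": -0.2, "dx": 0, "dy": 0, "dz": -0.001, "hand": 1},
    {"wx": 0, "wy": 0, "wz": -0.3, "dx": 0, "dy": 0, "dz": -0.0015, "hand": 1},
    {"wx": 0, "wy": 0, "wz": -0.4, "dx": 0, "dy": 0, "dz": -0.002, "hand": 1},
    {"wx": 0, "wy": 0, "wz": -0.5, "dx": 0, "dy": 0, "dz": -0.0025, "hand": 1}
  ]
}}

```text
time: 8.25
ee_pos: [0.5123, -0.1458, 0.0952]
ee_rot: [[0.115, 0.993, -0.003], [0.993, -0.115, 0.002], [0.001, -0.004, -1.0]]
wrist_force: [0.3, -0.5, -1.1]
grip_width: 0.0118
```

```bash
python3 -c "
from h import *
st()"
```

```text
8.25 [ 0.5123 -0.1458  0.0952] yaw -0.115 F [ 0.3 -0.5 -1.1] T [-0.14 -0.1  -0.02] 0.0118 j7 0.46
```

>>> {"name": "send_rows", "arguments": {
  "motion": [
    {"wx": 0, "wy": 0, "wz": -0.06, "dx": 0, "dy": 0, "dz": -0.0003, "hand": 1},
    {"wx": 0, "wy": 0, "wz": -0.12, "dx": 0, "dy": 0, "dz": -0.0006, "hand": 1},
    {"wx": 0, "wy": 0, "wz": -0.12, "dx": 0, "dy": 0, "dz": -0.0006, "hand": 1}
  ]
}}

```text
time: 8.62
ee_pos: [0.5123, -0.1458, 0.0945]
ee_rot: [[0.232, 0.973, -0.003], [0.973, -0.232, 0.002], [0.001, -0.003, -1.0]]
wrist_force: [-0.3, -0.6, -2.5]
grip_width: 0.0119
```

```bash
python3 -c "
from h import *
st()"
```

```text
8.62 [ 0.5123 -0.1458  0.0945] yaw -0.234 F [-0.3 -0.6 -2.5] T [-0.23  0.01 -0.03] 0.0119 j7 0.36
```

>>> {"name": "send_rows", "arguments": {
  "motion": [
    {"wx": 0, "wy": 0, "wz": -0.08, "dx": 0, "dy": 0, "dz": -0.0004, "hand": 1},
    {"wx": 0, "wy": 0, "wz": -0.08, "dx": 0, "dy": 0, "dz": -0.0004, "hand": 1}
  ]
}}

```text
time: 8.88
ee_pos: [0.5124, -0.1457, 0.0942]
ee_rot: [[0.307, 0.952, -0.003], [0.952, -0.307, 0.002], [0.001, -0.003, -1.0]]
wrist_force: [0.3, -0.1, -0.6]
grip_width: 0.012
```

```bash
python3 -c "
from h import *
st()"
```

```text
8.88 [ 0.5124 -0.1457  0.0942] yaw -0.313 F [ 0.3 -0.1 -0.6] T [-0.17  0.07 -0.05] 0.012 j7 0.3
```

>>> {"name": "send_rows", "arguments": {
  "motion": [
    {"wx": 0, "wy": 0, "wz": -0.08, "dx": 0, "dy": 0, "dz": -0.0003, "hand": 1},
    {"wx": 0, "wy": 0, "wz": -0.08, "dx": 0, "dy": 0, "dz": -0.0003, "hand": 1}
  ]
}}

```text
time: 9.12
ee_pos: [0.5125, -0.1457, 0.0941]
ee_rot: [[0.379, 0.925, -0.003], [0.925, -0.379, 0.002], [0.001, -0.003, -1.0]]
wrist_force: [-1.2, -0.2, 2.2]
grip_width: 0.0121
```

```bash
python3 -c "
from h import *
st()"
```

```text
9.12 [ 0.5125 -0.1457  0.0941] yaw -0.389 F [-1.2 -0.2  2.2] T [-0.1   0.24  0.36] 0.0121 j7 0.24
```

Resistance has appeared (Tz 0.36). I firm up the grip and turn a bit more to confirm it's home.

>>> {"name": "send_rows", "arguments": {
  "motion": [
    {"wx": 0, "wy": 0, "wz": 0, "dx": 0, "dy": 0, "dz": 0, "hand": 1},
    {"wx": 0, "wy": 0, "wz": -0.06, "dx": 0, "dy": 0, "dz": 0, "hand": 1},
    {"wx": 0, "wy": 0, "wz": -0.06, "dx": 0, "dy": 0, "dz": 0, "hand": 1}
  ],
  "newtons": 30
}}

```text
time: 9.5
ee_pos: [0.5125, -0.1457, 0.0942]
ee_rot: [[0.431, 0.902, -0.003], [0.902, -0.431, 0.002], [0.0, -0.003, -1.0]]
wrist_force: [-0.9, -0.4, 0.3]
grip_width: 0.0124
```

```bash
python3 -c "
from h import *
st()"
```

```text
9.5 [ 0.5125 -0.1457  0.0942] yaw -0.446 F [-0.9 -0.4  0.3] T [-0.19  0.23  0.72] 0.0124 j7 0.19
```

>>> {"name": "send_rows", "arguments": {
  "motion": [
    {"wx": 0, "wy": 0, "wz": -0.06, "dx": 0, "dy": 0, "dz": 0, "hand": 1},
    {"wx": 0, "wy": 0, "wz": -0.06, "dx": 0, "dy": 0, "dz": 0, "hand": 1}
  ]
}}

```text
time: 9.75
ee_pos: [0.5125, -0.1457, 0.0942]
ee_rot: [[0.482, 0.876, -0.003], [0.876, -0.482, 0.002], [-0.0, -0.003, -1.0]]
wrist_force: [-0.7, -1.2, 0.4]
grip_width: 0.0133
```

```bash
python3 -c "
from h import *
st()"
```

```text
9.75 [ 0.5125 -0.1457  0.0942] yaw -0.502 F [-0.7 -1.2  0.4] T [-0.19  0.23  0.83] 0.0133 j7 0.14
```

The jaws are now cocking on the bar (width rising) while the nut stays put, so it's at its stop. Release and lift.

>>> {"name": "send_rows", "arguments": {
  "motion": [
    {"wx": 0, "wy": 0, "wz": 0, "dx": 0, "dy": 0, "dz": 0, "hand": -1},
    {"wx": 0, "wy": 0, "wz": 0, "dx": 0, "dy": 0, "dz": 0, "hand": -1},
    {"wx": 0, "wy": 0, "wz": 0, "dx": 0, "dy": 0, "dz": 0, "hand": -1},
    {"wx": 0, "wy": 0, "wz": 0, "dx": 0, "dy": 0, "dz": 0, "hand": -1},
    {"wx": 0, "wy": 0, "wz": 0, "dx": 0, "dy": 0, "dz": 0, "hand": -1}
  ]
}}

```text
time: 10.38
ee_pos: [0.5125, -0.1457, 0.0942]
ee_rot: [[0.482, 0.876, -0.003], [0.876, -0.482, 0.002], [0.0, -0.003, -1.0]]
wrist_force: [1.0, -0.3, 0.7]
grip_width: 0.061
```

>>> {"name": "send_rows", "arguments": {
  "motion": [
    {"wx": 0, "wy": 0, "wz": 0, "dx": 0, "dy": 0, "dz": 0.03, "hand": -1},
    {"wx": 0, "wy": 0, "wz": 0, "dx": 0, "dy": 0, "dz": 0.07, "hand": -1},
    {"wx": 0, "wy": 0, "wz": 0, "dx": 0, "dy": 0, "dz": 0.1, "hand": -1},
    {"wx": 0, "wy": 0, "wz": 0, "dx": 0, "dy": 0, "dz": 0.1, "hand": -1},
    {"wx": 0, "wy": 0, "wz": 0, "dx": 0, "dy": 0, "dz": 0.1, "hand": -1}
  ]
}}

```text
time: 11.0
ee_pos: [0.512, -0.1453, 0.1934]
ee_rot: [[0.481, 0.876, -0.004], [0.876, -0.481, 0.002], [-0.0, -0.004, -1.0]]
wrist_force: [0.6, -0.7, -0.6]
grip_width: 0.0918
```

```bash
python3 -c "
from h import *
st(); wrist('w3'); i=np.load('pics/w3.npz')['i'][100:300,130:380,::-1]
cv2.imwrite('pics/w3c.png',cv2.resize(i,None,fx=3,fy=3,interpolation=cv2.INTER_CUBIC))"
```

```text
11.0 [ 0.512  -0.1453  0.1934] yaw -0.502 F [ 0.6 -0.7 -0.6] T [-0.04  0.11 -0.03] 0.0918 j7 0.03
```

View pics/w3c.png

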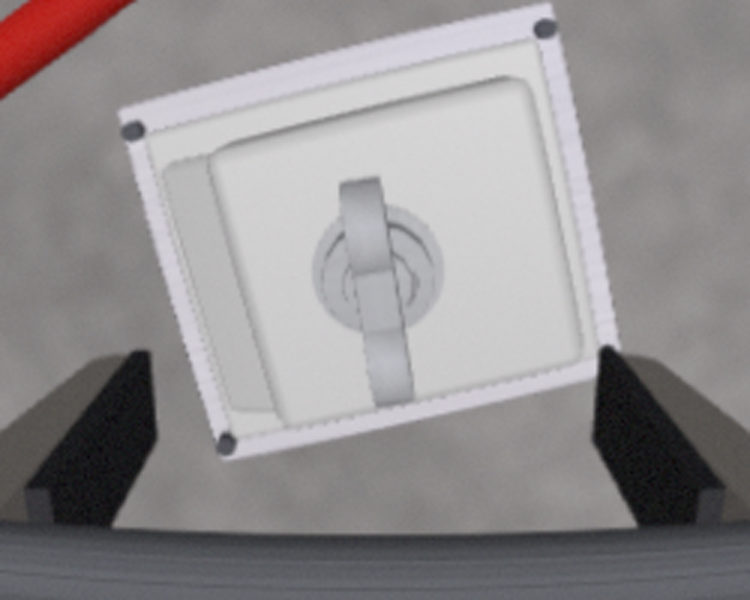

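The bar ends are at crop (360,180) and (393,402), i.e. full-frame (250,160) and (261,234). The jaws are clear.

```bash
python3 -c "
from h import *
for z in (.08,.085,.09,.095,.1,.105):
    p=wray('w3',[(250,160),(261,234)],z); d=p[0]-p[1]; q=wray('w1',[(258,150),(257.5,220)],z)
    e=wray('w3',[(130+340/3,161),(130+381/3,161)],z)
    print(z,p.mean(0)[:2].round(4),'len',np.linalg.norm(d).round(4),'w1 len',np.linalg.norm(q[0]-q[1]).round(4),'ang',(np.arctan2(d[1],d[0])-np.pi/2).round(3),'tip r',np.linalg.norm(p[0,:2]-[.5128,-.146]).round(4),'width',np.linalg.norm(e[0]-e[1]).round(4))
"
```

```text
0.08 [ 0.5113 -0.1483] len 0.0717 w1 len 0.0755 ang -0.358 tip r 0.0332 width 0.0123
0.085 [ 0.5119 -0.1471] len 0.0703 w1 len 0.0743 ang -0.358 tip r 0.0338 width 0.012
0.09 [ 0.5126 -0.1459] len 0.069 w1 len 0.073 ang -0.358 tip r 0.0345 width 0.0118
0.095 [ 0.5132 -0.1448] len 0.0676 w1 len 0.0718 ang -0.358 tip r 0.0351 width 0.0116
0.1 [ 0.5139 -0.1436] len 0.0663 w1 len 0.0705 ang -0.358 tip r 0.0358 width 0.0113
0.105 [ 0.5145 -0.1424] len 0.0649 w1 len 0.0693 ang -0.358 tip r 0.0364 width 0.0111
```

Bar height comes out at about 86 mm (home is 87), and the jaws are clear. The drop began after 0.6–0.82 rad of back-turn, so the start was at least 1.15, and the net +0.38 rad puts it past 1.5. The hard stop agrees with that. I hand in.

```bash
python3 -c "
from h import *
st(); print(ctrl.close_job())"
```

```text
11.05 [ 0.5118 -0.1453  0.1931] yaw -0.502 F [-0.8 -0.1 -0.1] T [-0.08  0.09  0.04] 0.0916 j7 0.03
the job is handed in; nothing more can be done
None
```

The wing nut is down on the housing and let go, and the job was handed in at 11.05 s. I turned it back 0.97 rad, opened the jaws so it dropped, and gripped it again 8 mm lower. I then wound it forward, following it down, until it met a firm stop.

- **Drop:** after opening, the wing tip measured about 92 mm above the bench (91.5 expected after the drop, 100 before).
- **Home:** at the end the bar measured about 86 mm high (87 expected when home). Torque rose sharply to 0.83 N m, and the jaws began to twist on the bar while the nut stayed still.
- **Angle:** the net turn is about +0.38 rad from the start. That puts the joint at roughly 1.53 to 1.65 rad, past the 1.5 needed. It is inferred from when the nut's weight came onto the grip and from the stop, as the joint was not read directly.
- **Robot:** the open gripper is about 100 mm above the nut. The largest force I read was about 4 N.
- **Star knob:** the arm only passed well above it. I took no final picture of it.

No check failed. The camera heights are only good to about 2 mm. In the first look, the top and side views differed by about 1 cm on the nut's position, and the wrist camera settled it.

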